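Switch on the stall lamps in the push-latch switch box

ROBOT

A 6-joint arm with a two-finger parallel gripper is mounted at the origin on the work surface. World frame = base frame: x ahead of the robot, y to its left, z up, the work surface at z = 0. Lengths are in m, angles in rad, forces in N, time in s.
With the tool pointing down it reaches from about 0.25 to 0.725 m from the base axis. Payload 9.7 kg.
Tool frame: the origin (TCP) lies between the finger pads; the fingertips stand 11 mm ahead of it and the grasp point (between the pads) lies 8 mm behind it; z points along the fingers, y is the direction in which the jaws open and shut (so a half turn about z gives the same grasp; the last joint's range is limited). The gripper opens to 85 mm and grips with 20 to 120 N. Pads are 22 mm wide; open, the fingers measure 114 mm over their backs; the gripper's body (76 mm by 85 mm) begins 54 mm behind the grasp point. The pads swing forward as they close: fully open they stand 13 mm farther back than shut.
Start: joints at [-1.299, 0.087, 0.176, 1.66, 0, 1.571], TCP at [0.148, -0.53, 0.242] pointing down, gripper open.
Joint ranges: [-3.13, 3.13], [-0.85, 1.81], [-1.15, 1.24], [-2.2, 2.28], [-1.44, 1.52], [-3.14, 3.14]. Speed limits (rad/s): [2.22, 2.22, 2.57, 3.14, 3.14, 3.14].

INTERFACE

Orientations are given as a rotation vector (axis times angle).
In Python, from workcell import robot gives the robot as it stands. The module is installed in compiled form; this text tells all that it offers. Calls block until the motion is done:
- robot.reach(position, orientation): joint-space move of the TCP to a pose.
- robot.line_to(position, feed=0.15, rot=None, until_force=None): straight line of the TCP; rot=None keeps the orientation; feed is the mean speed in m/s. With until_force (N) it stops when the force on the tool has changed by that much, and returns True; else False.
- robot.goto_joints(angles): joint-space move.
- robot.release() and robot.clamp(): open the fingers fully, or close them until they stop; the grip force is fixed at half the most.
- robot.pause(seconds).
- robot.ik(position, orientation): joint angles nearest the present ones, or None.
- robot.get_state(): the state.
- robot.grab_frame(name): name is "side" or "top" or "wrist"; returns a dict with "pixels" (400x640x3 uint8, red, green, blue), "fx", "fy", "cx", "cy" (pixels), "rvec" (rotation vector, rad) and "tvec" (3), from world to camera coordinates, as OpenCV has them; the wrist camera has in their place "tool_from_camera" (4x4, takes a point from camera to tool coordinates, whose origin is the TCP and whose axes are the flange's). Camera axes: x right, y down, z forward; pixel columns grow to the right and rows downward; lengths in m; the calibration is good to about 2 mm. A picture is of the moment at which its call begins: read the wrist's pose just before it. There is no depth.
A pose or a line that the arm cannot do raises robot.Unreachable and nothing moves.
- robot.finish_job(): hands the job in, once; it reports no verdict.
The state is a dict: "clock": time; "qpos": joint angles; "qd": joint speeds; "joint_efforts": joint torques, N m; "eef_pos": TCP position; "ee_rot": TCP orientation; "ft_force": force on the tool from outside, world axes, zero at the start; "torque": the same for the moment, N m; "opening": finger opening in m.
Only numpy, scipy, OpenCV 4.12 (cv2) and the standard library are available. Lean on these libraries where they do the work, as an engineer would, in place of code of your own. Each camera call takes 0.05 s, during which the arm holds its last target.

TASK

Switch on the stall's lamps: gently press the orange pad of the grey switch box's push-latch cover right in and let go so that the cover pops open, then press down the white-marked end of the red rocker switch inside until it tips fully over. After that press the cover all the way down on its orange pad once more and let go, so that it stays latched shut. Only press with the fingers: do not pick up, shove or knock over the pottery and the wooden slat standing round the box.

Things in the scene. Friction and masses are not known exactly. Their poses are not given: they have to be found in the camera images.
- switchbox: Grey switch box screwed down, 200 (x) x 170 (y) x 60 mm high without cover, walls 4 mm. Origin: centre of its underside, on the counter; x points from the latch side (front, towards the robot) to the hinge side, z up. Place and yaw vary. Inside: a black deck 34 mm above the counter; latch cheeks 58 mm high in the first 26 mm behind the front face.
- cover (a joint): Light-grey cover, rad: 0 latched shut (level), 1.15 sprung fully open, -0.042 pressed right in on its stop. Push-push latch: pressed in past -0.035 from shut and let go it springs open; swung down from open, pressed in past -0.035 and let go it stays at 0. A much shorter press changes nothing. At the pad: 7.7 mm travel from shut to stop, 3.5 N spring when shut, 5 to 8 N to press right in.
- cover_pad (a point): Centre of the top face of the orange ribbed pad (34 x 70 mm) at the cover's free front edge; moves with the cover. Shut: 78.5 mm above the counter, 83 mm in front of the box's centre. Cover frame: 183 mm from the hinge line, 6.5 mm above it. Cover: plate 208 x 180 x 6 mm, free edge 204 mm from the hinge, 11 mm skirt and 39 mm latch striker beneath.
- cover_hinge (a point): Middle of the cover's hinge line (along box y) on the far side: 100 mm behind the box's centre, 72 mm above the counter. Open, the cover slopes up from the hinge towards the front at 66 degrees: its free edge is 258 mm above the counter and 83 mm in front of the hinge line, so the front half of the box is open from above.
- rocker (a joint): Tilt of the red rocker switch, rad: 0 = off (white-marked near end up), 0.30 = on (white-marked end fully down, at its stop). It stays where it is left; about 3 N on the marked end moves it.
- rocker_near_end (a point): Centre of the white mark on top of the red rocker (52 x 46 mm), at its end nearest the latch: the point to press. About 56 mm above the counter and 55 mm in front of the box's centre when off, 51 mm high when on. The pivot axis lies 40 mm in front of the box's centre, along box y, 45 mm above the counter.
- urn: Loose dark-clay lidded urn, 80 mm wide, 115 mm high, origin under its centre. Leave it alone.
- vase: Loose purple vase, 68 mm wide, 120 mm high, origin under its centre. Leave it alone.
- elephant: Loose terracotta elephant figurine, about 120 mm long, 50 mm wide, 80 mm high, origin on the counter under its body. Leave it alone.
- bell: Loose pale-clay bell, 68 mm wide, 85 mm high, origin under its centre. Leave it alone.
- diya: Loose small terracotta lamp bowl, 64 mm wide, 26 mm high, origin under its centre, in front of the box. Leave it alone.
- jug: Loose small black jug, 54 mm wide, 70 mm high, origin under its centre, behind the box. Leave it alone.
- slat: Loose pale wooden slat lying flat behind the box, 30 x 120 x 12 mm, origin under its centre. Leave it alone.

How it is judged:
On the way, in this order (a step that is already met when the one before it is completed fails the run):
1. the shut cover is pressed right in (value of joint cover below -0.025 rad), for 0.02 s.
2. the cover has popped wide open (value of joint cover above 0.9 rad), for 0.2 s.
3. the rocker is tipped on while the cover is open (value of joint rocker above 0.24 rad and value of joint cover above 0.4 rad), for 0.2 s.
4. the cover is pressed right in again (value of joint cover below -0.025 rad), for 0.02 s.
At the end, for the whole second after the job is handed in: The cover is latched shut by itself (joint between -0.015 and 0.02 rad, at rest), the rocker is on (above 0.24 of 0.30 rad), and every loose thing stands upright, at rest, within 30 mm of where it began (value of joint cover between -0.015 and 0.02 rad and value of joint rocker above 0.24 rad and velocity of joint cover between -0.05 and 0.05 rad/s and distance of each of urn, vase, elephant, bell, diya, jug, slat from where it was at the start of the episode below 0.03 m and angle between each of urn, vase, elephant, bell, diya, jug, slat's own z axis and vertical below 0.3 rad and linear speed of each of urn, vase, elephant, bell, diya, jug, slat below 0.03 m/s); the robot touches nothing.
It fails at once if a loose piece beside the box is shifted over 30 mm, lifted or knocked over (distance of any of urn, vase, elephant, bell, diya, jug, slat from where it was at the start of the episode above 0.03 m or angle between any of urn, vase, elephant, bell, diya, jug, slat's own z axis and vertical above 0.4 rad).
It fails at once if the cover is struck or pressed with more than 60 N (contact force between the arm and cover above 60 N).
It fails at once if the rocker is pressed with more than 60 N (contact force between the arm and rocker above 60 N).
It also fails if it takes over 56 s, if anything falls off the work surface, if the arm or the gripper's body presses on something with over 40 N, if the wrist force passes 120 N, or if a joint passes its speed limit or range.

## Working session

There is one attempt and no reset: what is moved stays moved. The work goes in short steps, each a Python script; the robot and the scene stay as the last script left them, time stands still between calls to the robot, and variables do not carry over. Pictures are saved under pics/ and viewed, and the job is handed in when it is done.

```bash
mkdir -p pics
python3 - <<'E'
from workcell import robot
import cv2,numpy as np
for n in ("top","side"):
    f=robot.grab_frame(n); cv2.imwrite(f"pics/{n}0.png",f["pixels"][:,:,::-1])
    print(n,f["fx"],f["fy"],f["cx"],f["cy"],f["rvec"],f["tvec"])
s=robot.get_state();print(s["clock"],s["eef_pos"],s["ee_rot"],s["ft_force"],s["opening"])
E
```

```text
top 401.08626029186934 401.08626029186934 322.90020189777755 197.84787822560116 [ 2.16356711 -2.21437516  0.02153399] [0.06133935 0.5706386  0.84521   ]
side 406.34887581243083 406.34887581243083 309.0814029030929 194.83965244447174 [ 0.17976494 -2.78875317  1.30085463] [0.59517306 0.09801072 0.81872749]
0.1 [ 0.14759499 -0.52963583  0.24166064] [-3.11147757e+00 -4.25437580e-01  2.58563379e-04] [-0.03654658  1.15322728  0.30831389] 0.08547455124227926
```

View pics/top0.png

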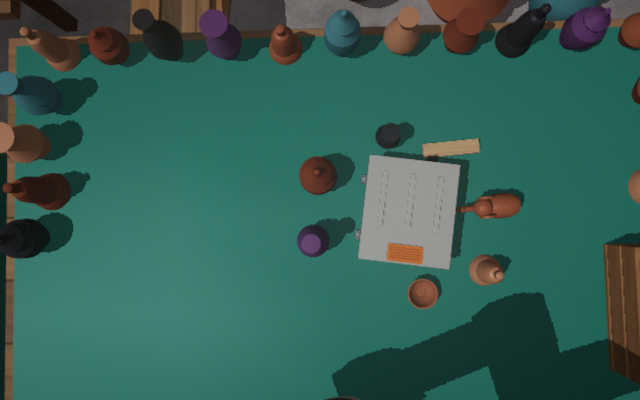

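View pics/side0.png

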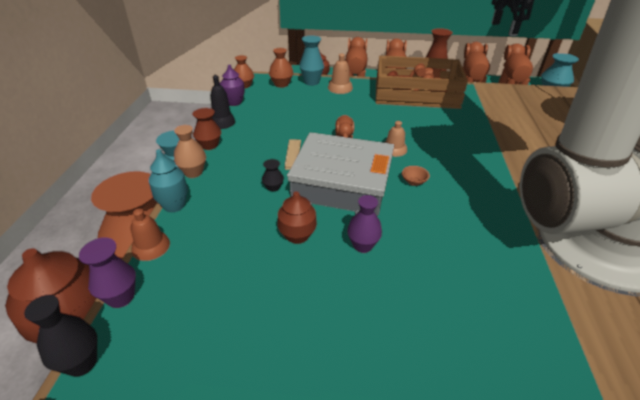

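The top view shows the grey cover with corners at about (370,156), (460,163), (449,268) and (360,260). The orange pad is at about (405,253), the diya at (423,293), the bell at (487,271) and the vase at (313,240). Next I'll localise the pad and the cover edges.

```bash
cat > h.py <<'E'
from workcell import robot
import cv2,numpy as np
from scipy.spatial.transform import Rotation as R
def ray(f,uv,z):
    Rm=cv2.Rodrigues(np.array(f["rvec"]))[0];t=np.array(f["tvec"])
    d=Rm.T@np.array([(uv[0]-f["cx"])/f["fx"],(uv[1]-f["cy"])/f["fy"],1]);c=-Rm.T@t
    return c+d*(z-c[2])/d[2]
def orange(p):
    h=cv2.cvtColor(p,cv2.COLOR_RGB2HSV)
    m=cv2.inRange(h,(5,200,180),(18,255,255))
    n,l,st,c=cv2.connectedComponentsWithStats(m)
    i=1+np.argmax(st[1:,4]);return (l==i).astype(np.uint8),c[i],st[i]
E
python3 - <<'E'
from h import *
for n in("top","side"):
    f=robot.grab_frame(n);p=f["pixels"].copy()
    m,c,st=orange(p);print(n,c,st,ray(f,c,.0785))
    q=cv2.boxPoints(cv2.minAreaRect(cv2.findNonZero(m)))
    for a in q:print('  ',a,ray(f,a,.0785)[:2].round(4))
f=robot.grab_frame("top");p=f["pixels"]
hsv=cv2.cvtColor(p,cv2.COLOR_RGB2HSV)
m=((hsv[...,1]<40)&(hsv[...,2]>110)).astype(np.uint8);m[:140]=0;m[280:]=0;m[:,:340]=0;m[:,480:]=0
m|=orange(p)[0]
m=cv2.morphologyEx(m,cv2.MORPH_CLOSE,np.ones((7,7)));m=cv2.morphologyEx(m,cv2.MORPH_OPEN,np.ones((15,15)))
r=cv2.minAreaRect(cv2.findNonZero(m));q=cv2.boxPoints(r)
w=np.array([ray(f,a,.075)[:2] for a in q]);print(q,w,w.mean(0))
for i in range(4):
    d=w[(i+1)%4]-w[i];print(np.linalg.norm(d),np.degrees(np.arctan2(d[1],d[0])))
for nm,uv,z in (("diya",(423,293),.026),("bell",(487,271),.04),("vase",(313,240),.1),("urn",(318,175),.06)):print(nm,ray(f,uv,z))
big=cv2.resize(p[130:320,290:530],None,fx=3,fy=3,interpolation=cv2.INTER_CUBIC);cv2.imwrite("pics/crop0.png",big[:,:,::-1])
E
```

```text
Traceback (most recent call last):
  File "h.py", line 12, in orange
    i=1+np.argmax(st[1:,4]);return (l==i).astype(np.uint8),c[i],st[i]
        ~~~~~~~~~^^^^^^^^^^
ValueError: attempt to get argmax of an empty sequence
```

```bash
sed -i 's/(5,200,180)/(5,190,150)/' h.py
cat > a.py <<'E'
from h import *
t=cv2.imread("pics/top0.png");print(cv2.cvtColor(t[248:258:4,395:415:6],cv2.COLOR_BGR2HSV).tolist())
for n in("top","side"):
    f=robot.grab_frame(n);p=f["pixels"].copy()
    m,c,st=orange(p);print(n,c,st,ray(f,c,.0785))
    q=cv2.boxPoints(cv2.minAreaRect(cv2.findNonZero(m)))
    for a in q:print('  ',a,ray(f,a,.0785)[:2].round(4))
f=robot.grab_frame("top");p=f["pixels"]
hsv=cv2.cvtColor(p,cv2.COLOR_RGB2HSV)
m=((hsv[...,1]<40)&(hsv[...,2]>110)).astype(np.uint8);m[:140]=0;m[280:]=0;m[:,:340]=0;m[:,480:]=0
m|=orange(p)[0]
m=cv2.morphologyEx(m,cv2.MORPH_CLOSE,np.ones((7,7)));m=cv2.morphologyEx(m,cv2.MORPH_OPEN,np.ones((15,15)))
r=cv2.minAreaRect(cv2.findNonZero(m));q=cv2.boxPoints(r)
w=np.array([ray(f,a,.075)[:2] for a in q]);print(q,w,w.mean(0))
for i in range(4):
    d=w[(i+1)%4]-w[i];print(np.linalg.norm(d),np.degrees(np.arctan2(d[1],d[0])))
for nm,uv,z in (("diya",(423,293),.026),("bell",(487,271),.04),("vase",(313,240),.1),("urn",(318,175),.06)):print(nm,ray(f,uv,z))
big=cv2.resize(p[130:320,290:530],None,fx=3,fy=3,interpolation=cv2.INTER_CUBIC);cv2.imwrite("pics/crop0.png",big[:,:,::-1])
E
python3 a.py
```

```text
[[[12, 173, 175], [11, 173, 171], [10, 172, 166], [12, 174, 177]], [[11, 178, 166], [11, 172, 172], [12, 175, 176], [11, 174, 171]], [[12, 176, 178], [11, 173, 171], [11, 174, 167], [11, 176, 171]]]Traceback (most recent call last):
  File "a.py", line 5, in <module>
    m,c,st=orange(p);print(n,c,st,ray(f,c,.0785))
           ~~~~~~^^^
  File "h.py", line 12, in orange
    i=1+np.argmax(st[1:,4]);return (l==i).astype(np.uint8),c[i],st[i]
        ~~~~~~~~~^^^^^^^^^^
    return _wrapfunc(a, 'argmax', axis=axis, out=out, **kwds)
    return bound(*args, **kwds)
ValueError: attempt to get argmax of an empty sequence
```

```bash
sed -i 's/(5,190,150)/(7,155,140)/' h.py; python3 a.py
```

```text
[[[12, 173, 175], [11, 173, 171], [10, 172, 166], [12, 174, 177]], [[11, 178, 166], [11, 172, 172], [12, 175, 176], [11, 174, 171]], [[12, 176, 178], [11, 173, 171], [11, 174, 167], [11, 176, 171]]]
top [404.72340426 253.31560284] [387 244  36  20 564] [ 0.45687826 -0.11077972  0.0785    ]
   [386.55292 259.30032] [ 0.446  -0.0751]
   [388.44373 243.22865] [ 0.4772 -0.0797]
   [422.84985 247.27646] [ 0.4679 -0.1464]
   [420.95905 263.34814] [ 0.4368 -0.1417]
side [122.26618705 191.9322542 ] [  93  173   58   38 1668] [0.97626027 0.05463568 0.0785    ]
   [ 89.43243 179.59462] [1.065  0.0246]
   [146.35135 170.10814] [ 0.96   -0.0226]
   [152.1081  204.64867] [0.8992 0.0844]
   [ 95.18918 214.13515] [0.9957 0.1242]
[[355.86703 258.41336]
 [367.8187  153.83641]
 [460.80417 164.46332]
 [448.8525  269.04028]] [[ 0.44852047 -0.01542553]
 [ 0.65466381 -0.04454018]
 [ 0.62877148 -0.22707446]
 [ 0.42419518 -0.19630308]] [ 0.53903773 -0.12083581]
0.20818919925832935 -8.038997271697047
0.1843615369295275 -98.07349672647105
0.20687759429613634 171.44597284726353
0.1825059168597648 82.34054351270638
diya [ 0.36905084 -0.15523247  0.026     ]
bell [ 0.41381144 -0.28321607  0.04      ]
vase [0.48794839 0.06693896 0.1       ]
urn [0.61645493 0.05591425 0.06      ]
```

View pics/crop0.png

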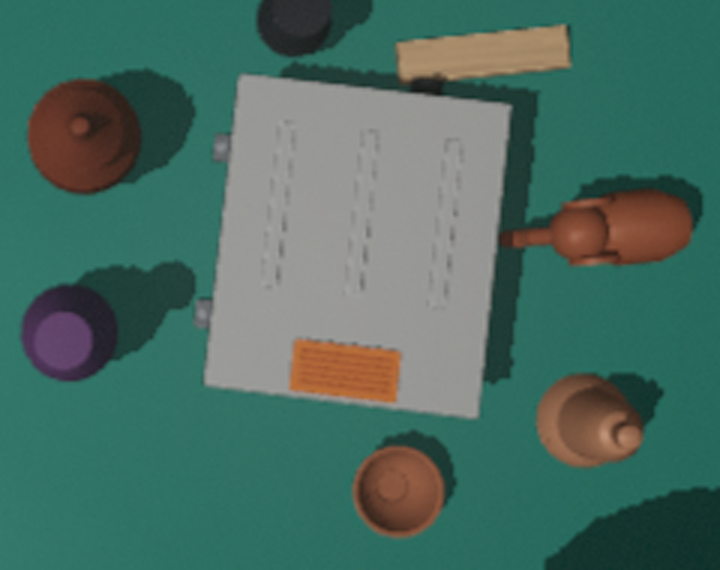

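```bash
cat >> h.py <<'E'
psi=np.radians(-7.8);C=np.array([.539,-.1215])
ex=np.array([np.cos(psi),np.sin(psi),0]);ey=np.array([-np.sin(psi),np.cos(psi),0])
def W(lx,z,ly=0): return np.array([C[0],C[1],0])+lx*ex+ly*ey+np.array([0,0,z])
def rot(T):
    T=np.radians(T);z=np.sin(T)*ex-np.cos(T)*np.array([0,0,1]);x=np.cos(T)*ex+np.sin(T)*np.array([0,0,1])
    return R.from_matrix(np.c_[x,np.cross(z,x),z])
def tcp(tip,T): return tip-0.011*rot(T).as_matrix()[:,2]   # tip centre -> TCP
def rv(T): return rot(T).as_rotvec()
def lowc(tip,T): # place the rear(lowest) corner at tip -> tcp
    return tcp(tip+0.009*rot(T).as_matrix()[:,0],T)
def st(tag=''):
    s=robot.get_state();print(tag,round(s["clock"],2),np.round(s["eef_pos"],4),np.round(s["ft_force"],2),round(s["opening"],4));return s
def save(n,name):
    f=robot.grab_frame(n);cv2.imwrite(f"pics/{name}.png",f["pixels"][:,:,::-1]);return f
E
python3 - <<'E'
from h import *
T=20
for tip,t in ((W(-83,0)*0+W(-.083,.20),T),(W(-.083,.0785),T),(W(-.057,.05),25),(W(.045,.30),0),(W(.045,.25),0),(W(-.083,.07),0)):
    print(tip.round(3),robot.ik(tcp(tip,t),rv(t)))
robot.clamp()
robot.reach(tcp(W(-.083,.20),T),rv(T));st()
robot.line_to(lowc(W(-.083,.105),T),feed=.15);s=st()
save("side","s1");save("top","t1")
E
```

```text
[ 0.457 -0.11   0.2  ] [-0.26307578 -0.47293759 -0.40827136  1.2889851   0.04331311  3.02223319]
[ 0.457 -0.11   0.078] [-0.26307578 -0.47878101 -0.64613991  1.05695996  0.04331311  3.02223319]
[ 0.483 -0.114  0.05 ] [-0.26205583 -0.48643    -0.73395507  0.8899758   0.05310058  3.02736268]
[ 0.584 -0.128  0.3  ] [-2.15273115e-01  2.48242605e-01  4.95705803e-01  1.81825952e+00
  4.44089210e-16  3.06245522e+00]
[ 0.584 -0.128  0.25 ] [-2.15273115e-01  2.12992435e-01  3.54076422e-01  1.71188031e+00
  4.44089210e-16  3.06245522e+00]
[ 0.457 -0.11   0.07 ] [-2.36810033e-01 -1.05453939e-01 -3.26384946e-01  1.34986532e+00
  4.44089210e-16  3.04091830e+00]
 3.0 [ 0.4531 -0.1102  0.2105] [ 0.13  0.66 -0.57] 0.0001
 3.77 [ 0.4618 -0.1111  0.1194] [-0.08  0.4   0.78] 0.0002
```

View pics/s1.png

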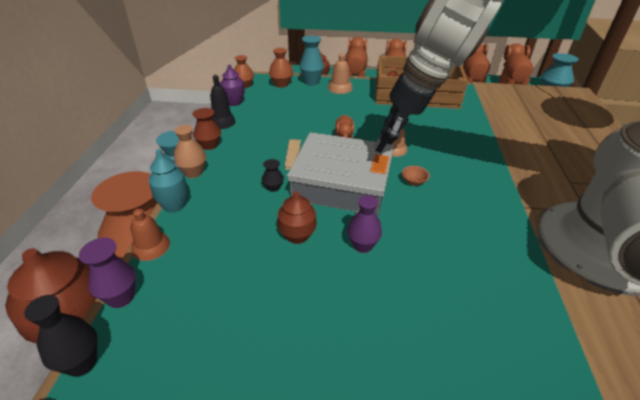

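View pics/t1.png

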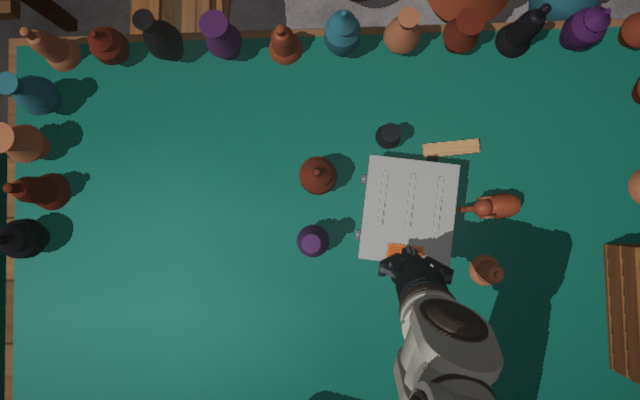

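The fingertips are above the orange pad, at about (405,250) in the top view and (381,158) in the side view, and clear of the bell. I'll press now.

Run:
```python
from h import *
T=20
r=robot.line_to(lowc(W(-.083,.060),T),feed=.02,until_force=13);s=st(r)
robot.line_to(s["eef_pos"]+np.array([-.07,.01,.07]),feed=.15);st()
robot.pause(.5)
save("side","s2");save("top","t2");save("wrist","w2")
```

```text
True 5.47 [ 0.4615 -0.1109  0.0836] [-4.37  0.8   7.84] -0.0001
 6.28 [ 0.3916 -0.1009  0.1528] [ 0.2   0.54 -0.52] 0.0001
```

View pics/s2.png

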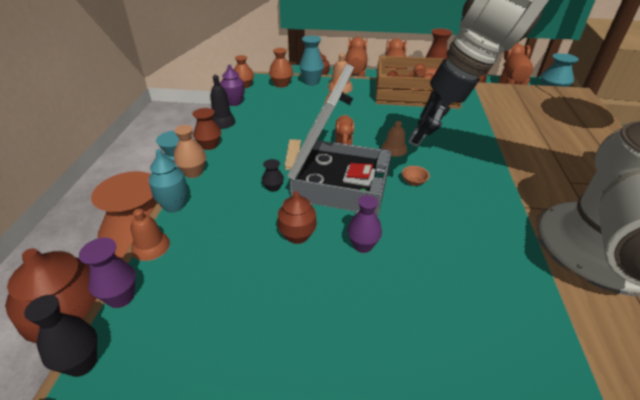

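View pics/w2.png

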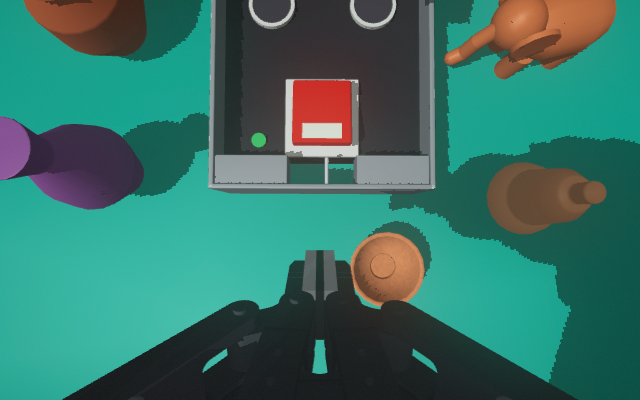

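View pics/t2.png

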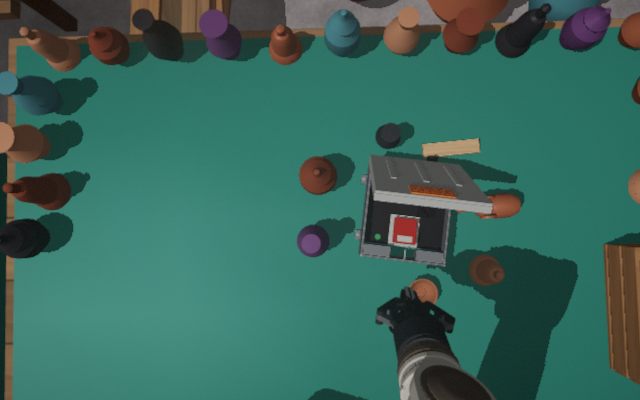

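The cover has popped open. The wrist view shows the white mark at (322,130), and the top view shows it at (405,238). I'll cross-check its position and then press it.

Run:
```python
from h import *
s=robot.get_state();f=robot.grab_frame("wrist");M=np.array(f["tool_from_camera"])
Rt=R.from_rotvec(s["ee_rot"]).as_matrix()
d=Rt@M[:3,:3]@np.array([(322-f["cx"])/f["fx"],(130-f["cy"])/f["fy"],1]);c=s["eef_pos"]+Rt@M[:3,3]
print("wrist",c+d*(.056-c[2])/d[2]);print("top",ray(robot.grab_frame("top"),(405,238.5),.056));print("model",W(-.055,.056))
```

```text
wrist [ 0.48383717 -0.1154274   0.056     ]
top [ 0.48428777 -0.11624369  0.056     ]
model [ 0.48450887 -0.11403564  0.056     ]
```

Run:
```python
from h import *
T=25
robot.line_to(lowc(W(-.057,.11,-.002),T),rot=rv(T),feed=.15)
robot.line_to(lowc(W(-.057,.065,-.002),T),feed=.08);st()
r=robot.line_to(lowc(W(-.057,.035,-.002),T),feed=.02,until_force=14);s=st(r)
print("target offset",s["eef_pos"]-lowc(W(-.057,.051,-.002),T))
robot.line_to(lowc(W(-.057,.11,-.002),T),feed=.15)
robot.line_to(lowc(W(-.15,.15),T),feed=.2);st()
save("side","s3");save("wrist","w3")
```

```text
8.56 [ 0.4859 -0.1163  0.0791] [0.13 0.73 0.42] 0.0003
True 9.41 [ 0.4858 -0.1163  0.0647] [-6.63  2.04  8.68] 0.0001
target offset [ 7.74028256e-05 -8.05712235e-05 -6.34564033e-05]
 10.62 [ 0.3942 -0.1017  0.1629] [ 0.45  0.19 -0.58] -0.0003
```

View pics/w3.png

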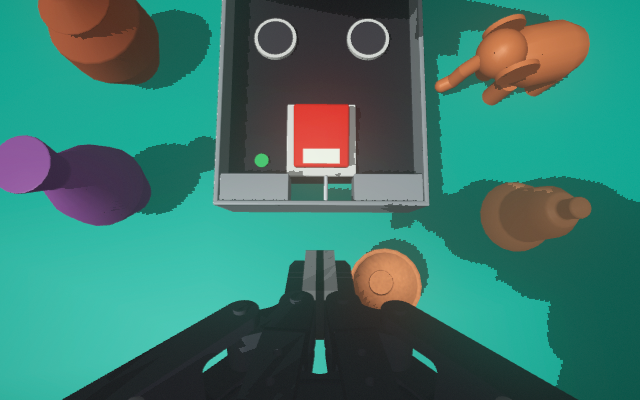

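View pics/s3.png

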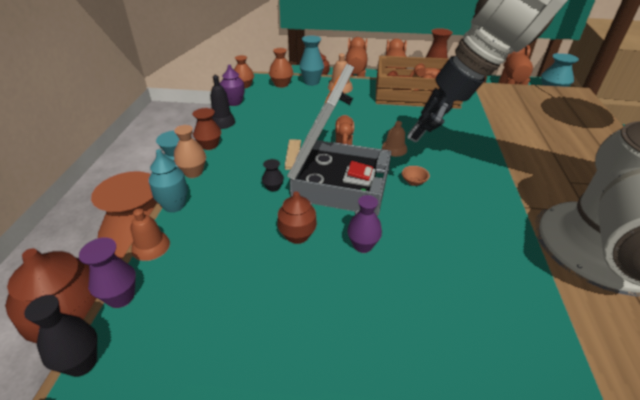

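Run:
```python
import cv2,numpy as np
a=[cv2.resize(cv2.imread(f"pics/{n}.png")[y:y+100,x:x+100],None,fx=4,fy=4,interpolation=cv2.INTER_CUBIC) for n,x,y in (("w2",272,70),("w3",272,92))]
b=[cv2.resize(cv2.imread(f"pics/{n}.png")[150:195,330:400],(400,190),interpolation=cv2.INTER_CUBIC) for n in ("s2","s3")]
cv2.imwrite("pics/cmp.png",np.vstack([np.hstack(a),np.hstack(b)]))
```

```text
(no output)
```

View pics/cmp.png

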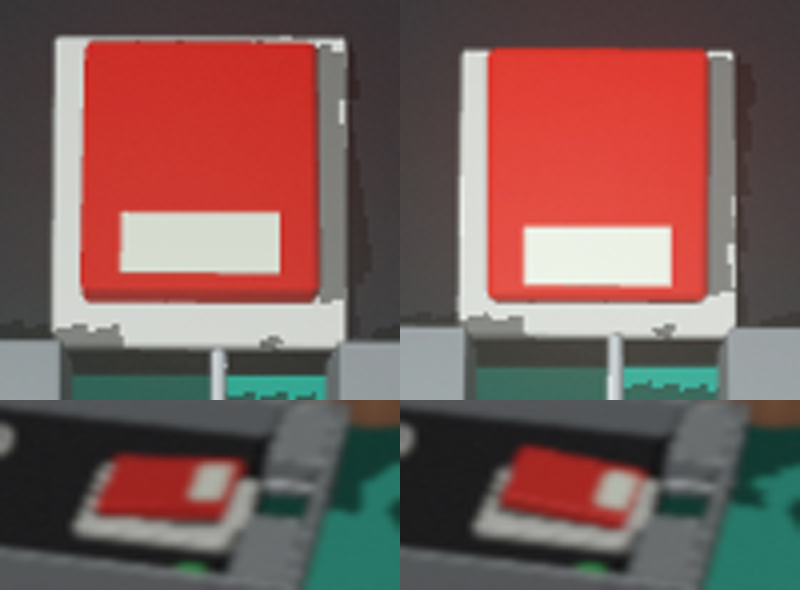

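Comparing before and after, the rocker is clearly tipped, with its marked end down on the frame. Next I'll go over the open cover and swing it shut along its arc.

Run:
```python
from h import *
def tip(th,cl=0):
    c,s_=np.cos(th),np.sin(th)
    x=.1-.183*c+.0065*s_+cl*s_+.011*min(1,th/.3); z=.072+.183*s_+.0065*c+cl*c
    return W(x,z)
ths=list(np.linspace(1.15,.05,9))
pts=[tip(t) for t in ths]
for p in [tip(1.15,.015)]+pts:
    assert robot.ik(tcp(p,0),rv(0)) is not None
up=W(-.12,.31);robot.line_to(tcp(up,0),rot=rv(0),feed=.2)
robot.line_to(tcp(W(.065,.31),0),feed=.2)
robot.line_to(tcp(tip(1.15,.015),0),feed=.15);st("start")
save("side","s4")
for t,p in zip(ths,pts):
    r=robot.line_to(tcp(p,0),feed=.08,until_force=25);st((round(t,2),r))
    if r: break
save("side","s5")
```

```text
start 13.32 [ 0.594  -0.1291  0.2601] [0.22 0.71 0.7 ] 0.0002
(np.float64(1.15), False) 13.7 [ 0.581  -0.1273  0.2537] [ 0.56 -0.32 -0.14] -0.0003
(np.float64(1.01), False) 14.17 [ 0.5589 -0.1242  0.2421] [ 0.91 -0.12  0.8 ] -0.0002
(np.float64(0.88), False) 14.63 [ 0.5381 -0.1214  0.2279] [1.57 0.29 1.11] -0.0002
(np.float64(0.74), False) 15.1 [ 0.5195 -0.1188  0.2112] [ 1.93 -0.51  2.17] 0.0001
(np.float64(0.6), False) 15.57 [ 0.5033 -0.1166  0.1921] [ 1.08 -0.11  1.96] -0.0
(np.float64(0.46), False) 16.03 [ 0.4898 -0.1148  0.1709] [ 1.06 -0.6   2.38] 0.0002
(np.float64(0.32), False) 16.5 [ 0.4794 -0.1134  0.148 ] [0.72 0.25 3.79] -0.0002
(np.float64(0.19), False) 16.98 [ 0.4679 -0.1118  0.1239] [-0.75  0.45  3.56] -0.0005
(np.float64(0.05), False) 17.47 [ 0.4587 -0.1105  0.0988] [-2.1   0.69  3.12] 0.0001
```

View pics/s4.png

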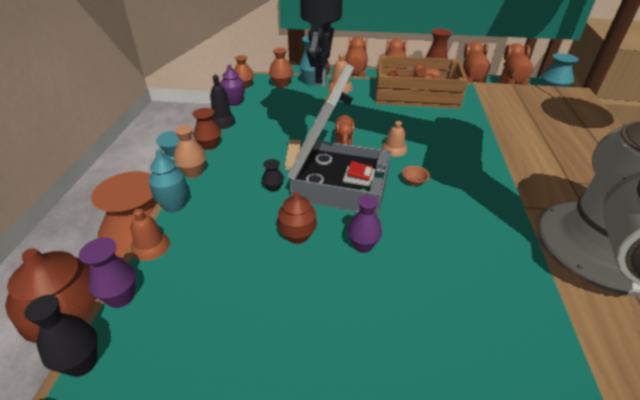

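View pics/s5.png

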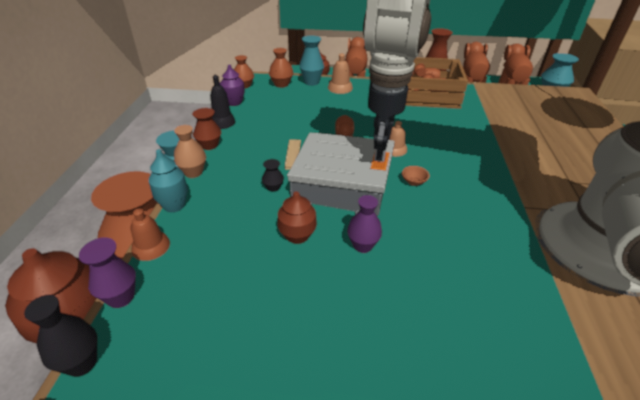

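The cover is nearly shut, with the fingertips on the pad at about (381,157) in the side view. The last step is to press it right in and let go.

Run:
```python
from h import *
r=robot.line_to(tcp(W(-.083,.055),0),feed=.02,until_force=13);s=st(r)
print("tip z",s["eef_pos"][2]-.011)
robot.line_to(s["eef_pos"]+[0,0,.03],feed=.06);st()
save("side","s6")
robot.line_to(s["eef_pos"]+[-.12,.02,.14],feed=.2)
robot.pause(.3);st();save("side","s7");save("top","t7")
```

```text
True 18.46 [ 0.4584 -0.1105  0.0821] [-1.98  0.84  7.05] 0.0001
tip z 0.07107283531203981
 19.12 [ 0.4584 -0.1105  0.1119] [ 0.04 -0.07 -0.11] -0.0002
 20.43 [ 0.3386 -0.0905  0.2215] [-0.27  0.41  0.28] -0.0001
```

View pics/s7.png

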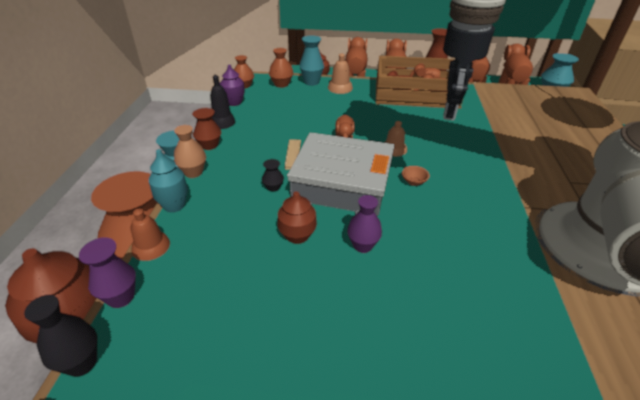

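View pics/t7.png

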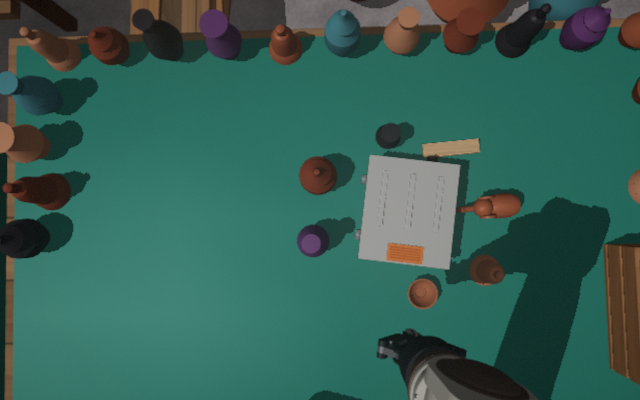

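The cover is shut, with the pad back at (405,253) in the top view as at the start. All the pieces are in their original places and the arm is clear.

```bash
python3 -c "
from workcell import robot
robot.finish_job()"
```

```text
the job is handed in; nothing more can be done
```

I switched the lamps on and left the cover latched shut. The job was handed in at about 20.5 s of the 56 s allowed; no verdict is reported.

- **First press:** I pressed the orange pad in until the tool force had changed by 13 N, then backed away. The cover popped wide open.
- **Rocker:** I pressed the white-marked end down until the tool force had changed by 14 N. The fingertips stopped within 0.1 mm of the expected "on" height, 51 mm. Before and after pictures show the marked end tipped down.
- **Closing:** I swung the cover shut along its arc at no more than about 4 N. I then pressed the pad until the fingertips were 71.1 mm above the counter, where the stop should be at about 70.8 mm, and let go.

**Last checks:** In the final top and side pictures the cover is level and shut, with the pad at the same pixels as at the start. By eye, the pottery and slat are unmoved, and the arm is clear of everything. The rocker could not be seen again under the shut cover, so its "on" state rests on the pictures taken before closing. None of the checks failed or disagreed.

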